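# Vent the vacuum drying box and hold its sticky lid ajar

### The arm

A 6-joint arm with a two-finger parallel gripper is mounted at the origin on a cart in front of the work surface, level with it; the furniture and walls round the work are solid. World frame = base frame: x ahead of the robot, y to its left, z up, the work surface at z = 0. Lengths are in m, angles in rad, forces in N, time in s.
With the tool pointing down it reaches from about 0.35 to 0.775 m from the base axis. Payload 5.5 kg.
Tool frame: the origin (TCP) lies at the very end of the fingers, on their centre line; the grasp point (between the pads) lies 19 mm behind it; x points along the fingers, y is the direction in which the jaws open and shut, and the axes are right-handed (so a half turn about x gives the same grasp; the last joint's range is limited). The gripper opens to 85 mm and grips with 20 to 120 N. Pads are 22 mm wide; open, the fingers measure 114 mm over their backs; the gripper's body (76 mm by 85 mm) begins 54 mm behind the grasp point. The pads swing forward as they close: fully open they stand 13 mm farther back than shut.
Start: joints at [-1.344, 0.313, 0.046, 1.304, 0, 1.431], TCP at [0.206, -0.537, 0.196] pointing down, gripper open.
Joint ranges: [-2.76, 2.76], [-0.86, 1.69], [-1.03, 1.26], [-2.2, 2.34], [-1.47, 1.5], [-3.14, 3.14]. Speed limits (rad/s): [2.57, 2.57, 3.14, 3.14, 3.14, 3.14].

### API

Orientations are given as a unit quaternion [w, x, y, z].
In Python, from workcell import env gives the robot as it stands.
- The arm moves only by the tool servo_tool, never from a script. Its argument "increments" is a list of rows, each an object with "offset": the shift along the tool's x, y, z in cm, a list of three; "yaw": the turn about the tool's x in degrees. In form: [{"offset": [x, y, z], "yaw": yaw}, ...]. A call has exactly 8 rows; each row is the pose to reach, as a shift and turn from the pose commanded when the call began, along the tool's axes at that moment; what a row does not reach only later rows make up. A row lasts 1/10 s, in which the tool goes at most 50 mm and 8.59 degrees, less where a joint would pass 70% of its speed; a pose out of reach is approached as far as the arm can. A call with a gripper value outside its range is refused whole. "claw" is the opening, from 0 (shut) to 1 (fully open), set as the call begins (left out, the last holds). The fingers move at their own pace and stop on an object; "force" is the grip in N (left out, the last holds). Time passes only in rows, so rows that repeat a pose let the fingers close, or fill a call up. It gives the time, the measured TCP pose, the force and the opening at its end, in the units of the state.
- env.get_state(): the state, without advancing time (a new reading comes with each control period).
- env.read_camera(name): name is "side" or "top"; returns (picture, depth): 384x512x3 uint8, red, green, blue; 384x512 float32, m along the optical axis (not along the pixel's ray), 0 where there is no reading.
- env.camera_model(name): a dict with "vertical_fov" (degrees; the focal length in pixels is half the picture's height over the tangent of half this angle, whatever the lens; pixels are square), "cx", "cy" (the principal point, pixels), "world_from_camera" (4x4, takes a point from camera to world coordinates). Camera axes: x right, y up, looking along -z (the intrinsics and any distortion apply to the point x, -y, -z); pixel columns grow to the right and rows downward; lengths in m; the calibration is good to about 2 mm. A picture is of the moment at which its call begins. camera_model takes no time and is no camera call.
- env.hand_in(): hands the job in, once; it reports no verdict.
The state is a dict: "clock": time; "joint_pos": joint angles; "qvel": joint speeds; "tau": joint torques, N m; "tcp_pos": TCP position; "orientation": TCP orientation; "wrist_force": force on the tool from outside, world axes, zero at the start; "ft_torque": the same for the moment, N m; "finger_gap": finger opening in m.
Only numpy, scipy, OpenCV 4.12 (cv2) and the standard library are available. Lean on these libraries where they do the work, as an engineer would, in place of code of your own. Each camera call takes 0.05 s, during which the arm holds its last target.

### The job

The opened phone in the vacuum drying box has dried long enough. Swing the sprung vent lever at the side of the box right over to its stop so that the gauge drops to zero, let it spring back, then pull the clear lid up by its bar handle until it breaks free of its sticky seal, without throwing it wide open, and keep it just ajar, its front edge two to three centimetres above the seal. Finish while still holding the lid there by the handle, and do not push the battery, the spudger or the screw tray about.

Things in the scene. Friction and masses are not known exactly. Their poses are not given: they have to be found in the camera images.
- dry_box: Vacuum drying box, grey, 130 mm wide (its y), 190 mm deep (its x), fixed on the bench; clear lid with top at z = 85.5 mm. Origin: centre of its underside. x points from front to back (hinge side), y to its left, where the valve block (to y = 117 mm, top at z = 62 mm) carries the vent lever and, at x = 36, y = 99 mm, the round gauge, 120 mm high.
- lid_handle (a point): Middle of the lid's handle: round steel bar 13 mm thick, 98 mm long, along the box's y, on two posts 84 mm apart near the lid's front edge; bar centre 42 mm above the lid's top. Lid shut: at x = -73, y = 0, z = 127.5 mm in the box's frame.
- lid_hinge (a point): Middle of the lid's hinge axis at the back of the box, at x = 102, y = 0, z = 80 mm in the box's frame; the axis runs along the box's y.
- lid (a joint): Lid angle, rad: 0 shut, up to 0.9 as the front edge (197 mm from the hinge axis) rises. Under vacuum it cannot be lifted. Once vented the seal still grips: 11 to 15 N up at the handle breaks it free, fading within 0.05 rad to the lid's weight, about 2 N at the handle. Free hinge: let go, the lid drops back onto its seal.
- lever_spindle (a point): Upright spindle of the vent lever, at the mid height of its grip; at x = -45, y = 99, z = 90 mm in the box's frame.
- lever_grip (a point): Point on the vent lever's black grip, 70 mm from the spindle, half-way up. Grip 13 mm thick, 20 mm high (z = 80 to 100 mm), from 37 to 83 mm from the spindle. At rest the lever points to the box's left (its y) and leans 0.45 rad to the front; it swings level, towards the back, to lean 0.45 rad to the back at its stop.
- vent_lever (a joint): Vent lever angle in rad: 0 = at rest, 0.90 = at its stop. A spring returns it: about 4 N at the grip holds it off its rest, about 7 N holds it at the stop.
- gauge (a joint): Needle of the round vacuum gauge: 0 = box under vacuum (at the start), about 4.2 rad = needle at zero, box vented. It moves as the lever lets air in and stays when the lever goes back; below about 3.3 the lid is still sucked down.
- battery_pack: Bystander: flat phone battery, 45 x 91 x 10 mm, lying on the bench; origin at the centre of its underside.
- spudger: Bystander: thin plastic prying stick, 8 x 122 x 7 mm, lying on the bench; origin at the centre of its underside.
- screw_tray: Bystander: shallow open tray, 95 x 150 x 16 mm, lying on the bench; origin at the centre of its underside.

How it is judged:
By the outcome, as a careful person would: the job done as asked, in the order asked, and still so for the second after the job is handed in, while the arm keeps its last pose, push and grip.
It also fails if it takes over 51 s, if anything falls off the work surface, if the arm or the gripper's body presses on something with over 40 N, if the wrist force passes 120 N, or if a joint passes its speed limit or range.

## Working session

There is one attempt and no reset: what is moved stays moved. The work goes in short steps, Python scripts to look and compute and a tool call to move; the robot and the scene stay as the last step left them, time stands still between calls to the robot, and variables do not carry over. Pictures are saved under pics/ and viewed, and the job is handed in when it is done.

Besides the shell and the picture viewer there is one more tool, called after "Request:" in YAML: its name, and indented under it one key for each argument. servo_tool: Moves the arm, as the interface text tells. Its arguments: {"type":"object","properties":{"increments":{"type":"array","items":{"type":"object","properties":{"offset":{"type":"array","items":{"type":"number"}},"yaw":{"type":"number"}}}},"claw":{"type":"number"},"force":{"type":"number"}},"required":["increments"]}

```bash
mkdir -p pics; ls; python3 - <<'E'
from workcell import env
import cv2, numpy as np
print(env.get_state())
for n in ("top","side"):
    p,d=env.read_camera(n); cv2.imwrite(f"pics/{n}0.png",p[:,:,::-1]); np.save(f"{n}0.npy",d); np.save(f"{n}0p.npy",p)
    print(n,env.camera_model(n))
E
```

```text
pics
{'clock': 0.0, 'joint_pos': array([-1.34360051e+00,  3.13979775e-01,  4.49802844e-02,  1.30360904e+00,
        1.75379622e-05,  1.43120028e+00]), 'qvel': array([-0.00027916,  0.00056563,  0.0003905 , -0.00092935,  0.00025414,
       -0.00078965]), 'tau': array([ 7.65087748e-05, -4.80630362e+01,  2.98532188e+01,  1.95602572e-02,
       -3.87889554e-05,  6.23702178e-06]), 'tcp_pos': array([ 0.2060754 , -0.53618535,  0.19502121]), 'orientation': array([-0.12831435, -0.69522649, -0.12959509,  0.69527021]), 'wrist_force': array([ 0.93761435,  0.69209328, -0.01536705]), 'ft_torque': array([ 0.05608602, -0.00404654,  0.01676739]), 'finger_gap': 0.08527170129490222}
top {'vertical_fov': 44.71209792159204, 'cx': 266.5687844388225, 'cy': 190.58604052703154, 'world_from_camera': array([[-0.0252353 ,  0.9973323 , -0.06849428,  0.4702574 ],
       [-0.9996564 , -0.02468949,  0.00880374,  0.07210286],
       [ 0.00708917,  0.06869291,  0.99761266,  1.58692571],
       [ 0.        ,  0.        ,  0.        ,  1.        ]])}
side {'vertical_fov': 56.50169307910829, 'cx': 260.51034840077403, 'cy': 195.56053297614739, 'world_from_camera': array([[-0.49558506,  0.75261512, -0.43355039,  0.17034987],
       [-0.86846524, -0.43673305,  0.2345898 ,  0.30293673],
       [-0.01278995,  0.49278264,  0.87005844,  0.8658671 ],
       [ 0.        ,  0.        ,  0.        ,  1.        ]])}
```

View pics/top0.png

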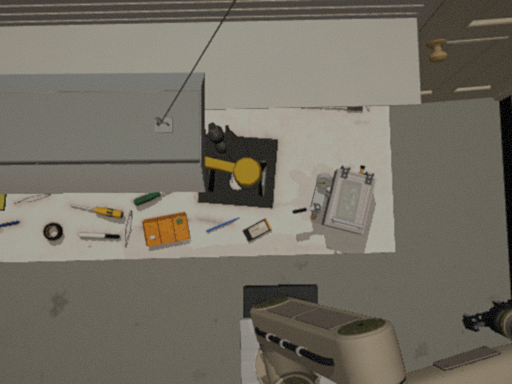

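View pics/side0.png

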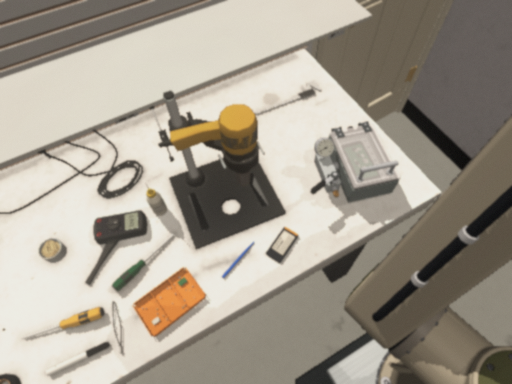

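The top view shows the box at about (348,200), with the black lever grip at about (300,211). In the side view the box is at about (365,160), the bar handle at (378,168) and the grip at (318,187). I'll zoom in.

```bash
python3 - <<'E'
import cv2, numpy as np
t=cv2.imread("pics/top0.png")[155:260,280:390]; s=cv2.imread("pics/side0.png")[110:220,300:410]
cv2.imwrite("pics/top0z.png",cv2.resize(t,None,fx=5.4,fy=5.4,interpolation=cv2.INTER_CUBIC))
cv2.imwrite("pics/side0z.png",cv2.resize(s,None,fx=5.4,fy=5.4,interpolation=cv2.INTER_CUBIC))
E
```

```text
(no output)
```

View pics/top0z.png

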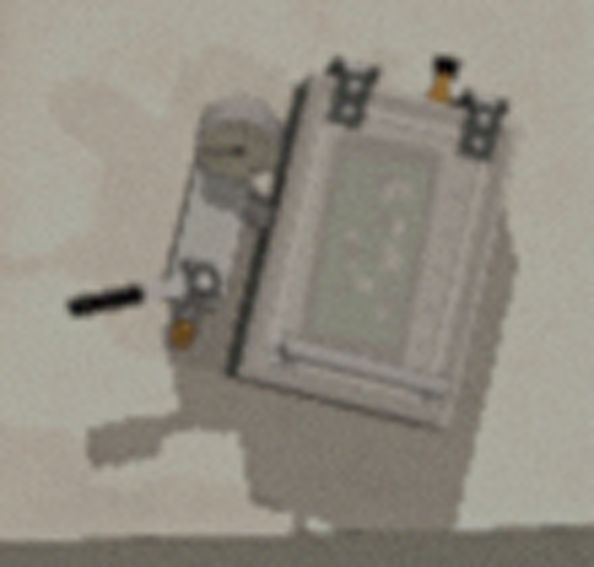

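View pics/side0z.png

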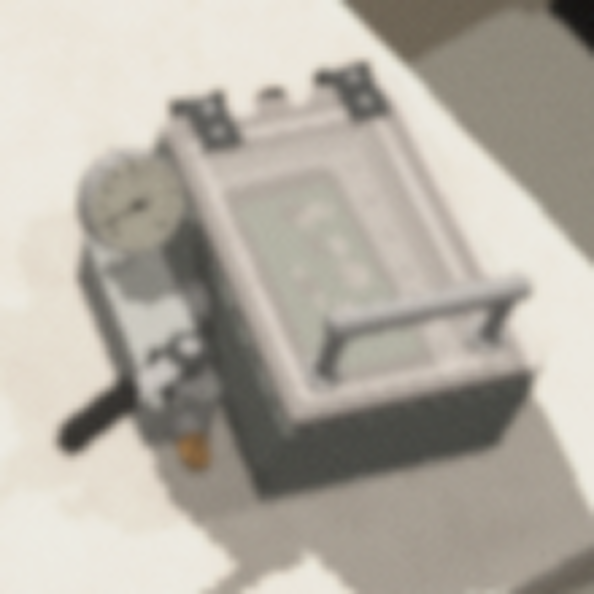

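```bash
cat > h.py <<'E'
import numpy as np
from workcell import env
def proj(n,P):
    m=env.camera_model(n);T=np.linalg.inv(m["world_from_camera"]);f=192/np.tan(np.radians(m["vertical_fov"]/2))
    c=np.atleast_2d(P)@T[:3,:3].T+T[:3,3]
    return np.c_[m["cx"]-f*c[:,0]/c[:,2], m["cy"]+f*c[:,1]/c[:,2]]
def ray(n,uv,z):
    m=env.camera_model(n);W=m["world_from_camera"];f=192/np.tan(np.radians(m["vertical_fov"]/2))
    uv=np.atleast_2d(uv).astype(float)
    d=np.c_[(uv[:,0]-m["cx"])/f,-(uv[:,1]-m["cy"])/f,-np.ones(len(uv))]@W[:3,:3].T
    return W[:3,3]+d*((z-W[2,3])/d[:,2])[:,None]
def b2w(q,P):
    P=np.atleast_2d(P).astype(float);c,s=np.cos(q[2]),np.sin(q[2])
    return np.c_[q[0]+c*P[:,0]-s*P[:,1],q[1]+s*P[:,0]+c*P[:,1],P[:,2]]
E
python3 - <<'E'
import cv2,numpy as np
from h import *
from scipy.optimize import least_squares
zt=lambda X,Y:((X+.5)/5.4-.5+280,(Y+.5)/5.4-.5+155)
zs=lambda X,Y:((X+.5)/5.4-.5+300,(Y+.5)/5.4-.5+110)
T=[((-.073,.049,.1275),zt(283,348)),((-.073,-.049,.1275),zt(447,388))]
S=[((-.073,.049,.1275),zs(332,330)),((-.073,-.049,.1275),zs(525,288))]
T+=[((-.095,.065,.0855),zt(235,375)),((-.095,-.065,.0855),zt(445,428)),((-.045,.099,.09),zt(203,280))]
S+=[((-.095,.065,.0855),zs(297,420)),((-.095,-.065,.0855),zs(530,372))]
# grip
for n,o,L in(("top",(280,155),T),("side",(300,110),S)):
    p=np.load(n+"0p.npy").astype(int)
    m=(p.max(2)<60).astype(np.uint8)
    box=np.zeros_like(m)
    if n=="top": box[200:218,290:308]=1
    else: box[180:197,308:325]=1
    m*=box
    ys,xs=np.nonzero(m); print(n,len(xs),xs.mean(),ys.mean())
    if n=="top": L.append(((-.045-.06*np.sin(.45),.099+.06*np.cos(.45),.092),(xs.mean(),ys.mean())))
def res(q):
    r=[]
    for n,L in(("top",T),("side",S)):
        r.append(proj(n,b2w(q,[a for a,_ in L]))-np.array([b for _,b in L]))
    return np.vstack(r)
best=least_squares(lambda q:res(q).ravel(),[.5,-.2,-.25],loss='soft_l1')
q=best.x;print(q);print(res(q).round(2))
for k,P in dict(handle=(-.073,0,.1275),spindle=(-.045,.099,.09),grip0=(-.045-.07*np.sin(.45),.099+.07*np.cos(.45),.09),grip1=(-.045+.07*np.sin(.45),.099+.07*np.cos(.45),.09),hinge=(.102,0,.08),gauge=(.036,.099,.12)).items(): print(k,b2w(q,P).round(4),np.hypot(*b2w(q,P)[0,:2]).round(3))
for n in("top","side"):
    L=T if n=="top" else S
    for a,b in L: print(n,ray(n,b,a[2]).round(4),b2w(q,a).round(4))
np.save("q.npy",q)
E
```

```text
top 31 299.03225806451616 210.29032258064515
side 32 318.3125 186.4375
[ 0.53357271 -0.20974933 -0.28049498]
[[-0.13 -0.2 ]
 [-0.08  0.33]
 [ 0.34  0.29]
 [ 0.72  0.73]
 [-0.01  0.09]
 [-0.13 -0.16]
 [-1.36 -0.1 ]
 [-0.02 -0.34]
 [-1.42  0.76]
 [ 3.23 -0.93]]
handle [[ 0.4634 -0.1895  0.1275]] 0.501
spindle [[ 0.5177 -0.1022  0.09  ]] 0.528
grip0 [[ 0.5059 -0.0332  0.09  ]] 0.507
grip1 [[ 0.5644 -0.05    0.09  ]] 0.567
hinge [[ 0.6316 -0.238   0.08  ]] 0.675
gauge [[ 0.5956 -0.1246  0.12  ]] 0.608
top [[ 0.4763 -0.1429  0.1275]] [[ 0.477  -0.1425  0.1275]]
top [[ 0.4509 -0.2369  0.1275]] [[ 0.4499 -0.2366  0.1275]]
top [[ 0.4612 -0.1199  0.0855]] [[ 0.4603 -0.121   0.0855]]
top [[ 0.4267 -0.2437  0.0855]] [[ 0.4243 -0.2459  0.0855]]
top [[ 0.518  -0.1022  0.09  ]] [[ 0.5177 -0.1022  0.09  ]]
top [[ 0.5071 -0.0434  0.092 ]] [[ 0.5076 -0.043   0.092 ]]
side [[ 0.4751 -0.1452  0.1275]] [[ 0.477  -0.1425  0.1275]]
side [[ 0.449  -0.236   0.1275]] [[ 0.4499 -0.2366  0.1275]]
side [[ 0.4603 -0.1254  0.0855]] [[ 0.4603 -0.121   0.0855]]
side [[ 0.4262 -0.2369  0.0855]] [[ 0.4243 -0.2459  0.0855]]
```

```bash
python3 - <<'E'
from h import *
from scipy.spatial.transform import Rotation as R
q=np.load("q.npy")
s=env.get_state(); o=s["orientation"]; M=R.from_quat([o[1],o[2],o[3],o[0]]).as_matrix(); print(M.round(3))
print("tool y angle",np.degrees(np.arctan2(M[1,1],M[0,1])),"want",np.degrees(q[2]))
for n in("top","side"):
    d=np.load(n+"0.npy");m=env.camera_model(n);W=m["world_from_camera"];f=192/np.tan(np.radians(m["vertical_fov"]/2))
    v,u=np.mgrid[:384,:512]
    c=np.stack([(u-m["cx"])/f*d,-(v-m["cy"])/f*d,-d],-1)
    P=(c.reshape(-1,3)@W[:3,:3].T+W[:3,3])[d.ravel()>0]
    H=np.zeros((12,15))
    for x,y,z in P:
        i=int((x-.36)//.04);j=int((y+.36)//.04)
        if 0<=i<12 and 0<=j<15:H[i,j]=max(H[i,j],z)
    print(n,"rows x from .36 step .04, cols y from -.36");print((H*1000).astype(int))
    # grip points
    if n=="top":
        m2=np.load("top0p.npy").max(2)<60
    Q=P[(abs(P[:,0]-.507)<.03)&(abs(P[:,1]+.04)<.03)&(P[:,2]>.07)]
    if len(Q):print("grip",Q.mean(0).round(4),Q.min(0).round(3),Q.max(0).round(3),len(Q))
E
```

```text
[[-0.     0.359 -0.933]
 [ 0.002 -0.933 -0.359]
 [-1.    -0.002 -0.   ]]
tool y angle -68.98336445466643 want -16.07117857869826
top rows x from .36 step .04, cols y from -.36
[[   7    9    8    4    8    7    8    8    9    8    8    8    6    5
     6]
 [   9    6   91   91   48   11    5    7    6    5   11   19   14    7
     7]
 [   4    5   89  139  137  135   46    7    9    7   12   15   14    9
    10]
 [   6   10   93   91   94  127   93  104  104    4    9    8    8   10
     7]
 [   5   86   91   91   92   91   96    6    9   19   21   21   18  824
   797]
 [   7   92   91   93   92  109  104    6    7   18  325  343  341  842
   842]
 [   6   88   94   94   94  120  115    7    7   19  339  347  345  842
   888]
 [   7    6   49   85   88   10    7    6    8   17   20  338 1046  997
   916]
 [   7    7    7    9    7    8    6    8    6   20   18 1121 1074  841
   842]
 [   7    7    8    6    8    5    7    6    6   17   18   20  232  799
   792]
 [ 275  276  275  276  274  272  275  275  276  277  277  279  275  276
   276]
 [ 277  278  277  277  276  276  279  278  2
[... 302 characters left out ...]
88 135 134 134  47   2   3   4  11  11  11   8   9]
 [  3   1  87  88  88 130  93 101 101   4  11   3   3   7   3]
 [  2  85  88  87  88  88  90   4   3  12  16  15  16  14  15]
 [  3  88  92  88  88 113 103   3   3  14 333 341 340 224  16]
 [  2  90  90  89  91 118 116   2   3  13 337 342 342 331 328]
 [  4   3  45  85  89   3   3   2   3  14  15 338 337 326 325]
 [  3   2   2   3   4   3   3   3   4  14  13  15  15 250 250]
 [  3   3   3   4   3   2   4   3   3   1   0  14 230 338 339]
 [272 273 273 273 273 273 273 275 274 273 273 274 274 273 274]
 [275 274 274 274 275 274 275 274 275 275 275 275 275 275 275]]
grip [ 0.5045 -0.042   0.096 ] [ 0.497 -0.069  0.081] [ 0.517 -0.022  0.102] 112
```

```bash
cat >> h.py <<'E'
from scipy.spatial.transform import Rotation as R
q=np.load("q.npy")
def to(P,box=True):
    s=env.get_state();o=s["orientation"];M=R.from_quat([o[1],o[2],o[3],o[0]]).as_matrix()
    w=b2w(q,P)[0] if box else np.array(P)
    print("world",w.round(4),"offset cm",(M.T@(w-s["tcp_pos"])*100).round(2),"yawneed",round(-np.degrees(q[2]-np.arctan2(M[1,1],M[0,1])),2))
def st():
    s=env.get_state();o=s["orientation"];M=R.from_quat([o[1],o[2],o[3],o[0]]).as_matrix()
    c,sn=np.cos(q[2]),np.sin(q[2]);d=s["tcp_pos"]-[q[0],q[1],0]
    print("t",s["clock"],"box",np.round([c*d[0]+sn*d[1],-sn*d[0]+c*d[1],d[2]],4),"F",s["wrist_force"].round(2),"gap",round(s["finger_gap"],4),"x",M[:,0].round(3),"j",s["joint_pos"].round(3))
E
python3 -c "
from h import *
st();to((-.125,.151,.19));to((-.125,.151,.078))"
```

```text
t 0.1 box [-0.2243 -0.4044  0.1951] F [-0.17 -0.26 -0.64] gap 0.0855 x [-0.     0.002 -1.   ] j [-1.344  0.314  0.045  1.304  0.     1.431]
world [ 0.4553 -0.03    0.19  ] offset cm [  0.58 -38.32 -41.41] yawneed -52.91
world [ 0.4553 -0.03    0.078 ] offset cm [ 11.78 -38.3  -41.41] yawneed -52.91
```

Request:
servo_tool:
  increments:
    - {"offset": [0,-2,-2.2],"yaw": -3}
    - {"offset": [0,-5.5,-6],"yaw": -8}
    - {"offset": [0,-9,-9.7],"yaw": -14}
    - {"offset": [0,-12.5,-13.5],"yaw": -20}
    - {"offset": [0,-16,-17.3],"yaw": -26}
    - {"offset": [0,-19.5,-21],"yaw": -32}
    - {"offset": [0,-23,-24.8],"yaw": -38}
    - {"offset": [0,-26,-28],"yaw": -43}
  claw: 0
  force: 30

```text
clock: 0.9
tcp_pos: [0.3736, -0.1938, 0.1958]
orientation: [0.376, 0.599, 0.376, -0.599]
wrist_force: [0.9, -0.8, 0.4]
finger_gap: 0.0001
```

```bash
python3 -c "
from h import *
st();to((-.125,.151,.19));to((-.125,.151,.078))"
```

```text
t 0.9 box [-0.1582 -0.029   0.1958] F [ 0.86 -0.75  0.37] gap 0.0001 x [ 0. -0. -1.] j [-0.67   0.015 -0.314  1.241  0.     1.351]
world [ 0.4553 -0.03    0.19  ] offset cm [  0.58   0.23 -18.3 ] yawneed -9.72
world [ 0.4553 -0.03    0.078 ] offset cm [ 11.78   0.23 -18.3 ] yawneed -9.72
```

Request:
servo_tool:
  increments:
    - {"offset": [0,0,-3.7],"yaw": -4}
    - {"offset": [0,0.1,-7.5],"yaw": -8}
    - {"offset": [0,0.2,-11.5],"yaw": -9.7}
    - {"offset": [0.5,0.2,-15],"yaw": -9.7}
    - {"offset": [3,0.2,-18],"yaw": -9.7}
    - {"offset": [6,0.2,-18],"yaw": -9.7}
    - {"offset": [9,0.2,-18],"yaw": -9.7}
    - {"offset": [11.7,0.2,-18],"yaw": -9.7}

```text
clock: 1.7
tcp_pos: [0.4534, -0.0342, 0.0773]
orientation: [-0.424, -0.565, -0.425, 0.566]
wrist_force: [-0.9, 0.4, -0.0]
finger_gap: -0.0002
```

```bash
python3 - <<'E'
from h import *
import cv2
st();to((-.125,.151,.078))
for n,a in(("side",(slice(110,220),slice(270,410))),("top",(slice(155,260),slice(270,390)))):
    p,d=env.read_camera(n); cv2.imwrite(f"pics/{n}1.png",cv2.resize(p[a][:,:,::-1],None,fx=5,fy=5,interpolation=cv2.INTER_CUBIC))
st()
E
```

```text
t 1.7 box [-0.1257  0.1465  0.0773] F [-0.87  0.45 -0.03] gap -0.0002 x [-0.001  0.    -1.   ] j [-0.252  0.159 -0.459  0.954 -0.     1.602]
world [ 0.4553 -0.03    0.078 ] offset cm [-0.07  0.07 -0.45] yawneed -0.14
t 1.8 box [-0.1286  0.146   0.0754] F [-0.51  0.29 -0.32] gap 0.0002 x [-0.007  0.002 -1.   ] j [-0.253  0.161 -0.461  0.956 -0.     1.602]
```

View pics/side1.png

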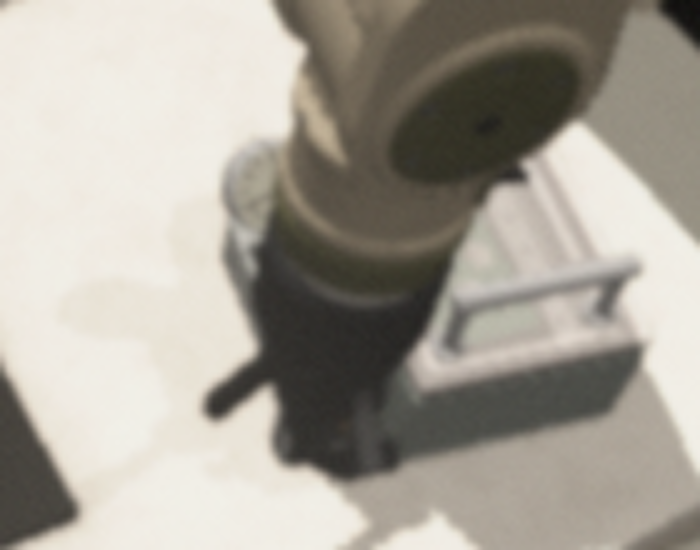

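View pics/top1.png

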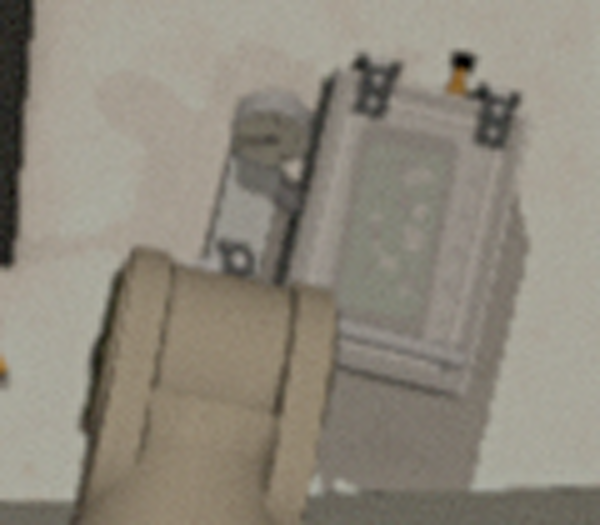

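Request:
servo_tool:
  increments:
    - {"offset": [0,0.8,-0.4],"yaw": 0}
    - {"offset": [0,1.6,-0.4],"yaw": 0}
    - {"offset": [0,2.4,-0.4],"yaw": 0}
    - {"offset": [0,3.2,-0.4],"yaw": 0}
    - {"offset": [0,4.0,-0.4],"yaw": 0}
    - {"offset": [0,4.8,-0.4],"yaw": 0}
    - {"offset": [0,5.6,-0.4],"yaw": 0}
    - {"offset": [0,5.6,-0.4],"yaw": 0}

```text
clock: 2.6
tcp_pos: [0.5101, -0.0472, 0.0789]
orientation: [0.424, 0.566, 0.424, -0.566]
wrist_force: [-0.8, -0.9, 0.4]
finger_gap: 0.0001
```

```bash
python3 -c "
from h import *
st()"
```

```text
t 2.6 box [-0.0675  0.1497  0.0789] F [-0.84 -0.9   0.4 ] gap 0.0001 x [ 0.001 -0.    -1.   ] j [-0.249  0.26  -0.324  0.986 -0.     1.606]
```

```bash
python3 - <<'E'
from h import *
import cv2
for n,a in(("side",(slice(90,220),slice(270,410))),("top",(slice(155,260),slice(270,390)))):
    p,d=env.read_camera(n); cv2.imwrite(f"pics/{n}2.png",cv2.resize(p[a][:,:,::-1],None,fx=5 if n=="top" else 4.5,fy=5 if n=="top" else 4.5,interpolation=cv2.INTER_CUBIC))
st()
E
```

```text
t 2.7 box [-0.069   0.1497  0.0787] F [-0.11  0.43 -0.47] gap -0.0 x [-0.001  0.    -1.   ] j [-0.249  0.259 -0.326  0.987 -0.     1.606]
```

View pics/side2.png

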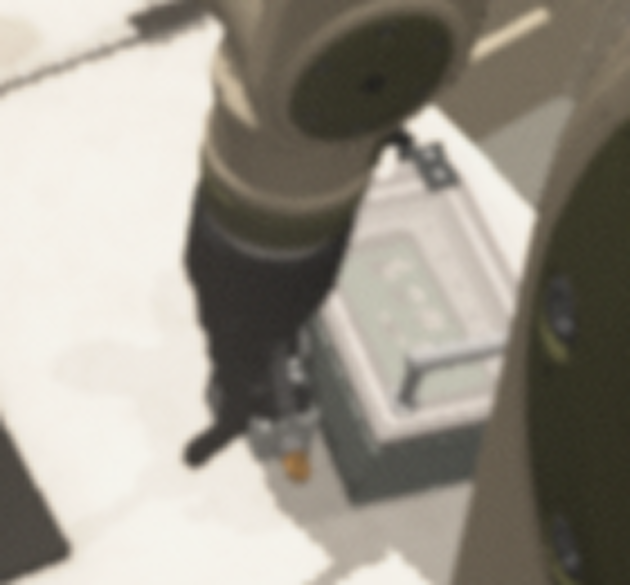

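View pics/top2.png

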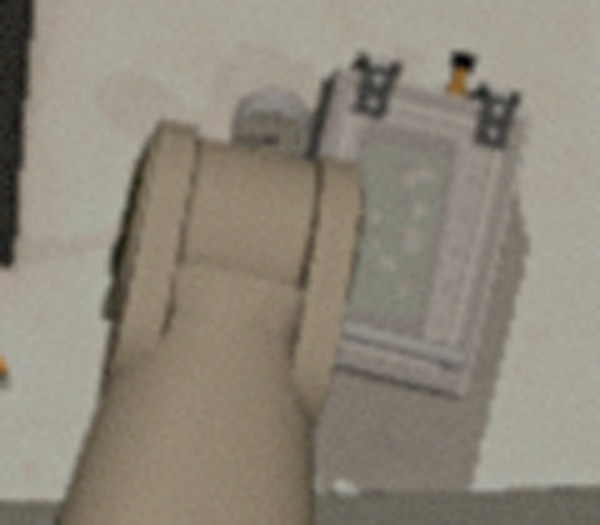

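```bash
python3 - <<'E'
from h import *
s=env.get_state();t=s["tcp_pos"]
for P in (t,t+[0,0,.02],b2w(q,(-.1286,.146,.0754))[0],b2w(q,(-.045-.083*np.sin(.45),.099+.083*np.cos(.45),.09))[0]):
    uv=proj("side",P)[0];print(P.round(3),uv.round(1),"zoom2",((uv-[270,90])*4.5).round(0),"zoom1",((uv-[270,110])*5).round(0))
E
```

```text
[ 0.509 -0.047  0.079] [317.6 188. ] zoom2 [214. 441.] zoom1 [238. 390.]
[ 0.509 -0.047  0.099] [318.7 183.9] zoom2 [219. 422.] zoom1 [243. 369.]
[ 0.45  -0.034  0.075] [326.4 208.3] zoom2 [254. 532.] zoom1 [282. 491.]
[ 0.504 -0.02   0.09 ] [310.6 191.7] zoom2 [183. 457.] zoom1 [203. 408.]
```

```bash
python3 - <<'E'
from h import *
import cv2
n="side"
p,d=env.read_camera(n)
c=p[150:200,295:350][:,:,::-1]
c=np.clip(255*(c/255.)**.5,0,255).astype(np.uint8)
cv2.imwrite("pics/side3.png",cv2.resize(c,None,fx=11,fy=11,interpolation=cv2.INTER_CUBIC))
m=env.camera_model(n);W=m["world_from_camera"];f=192/np.tan(np.radians(m["vertical_fov"]/2))
v,u=np.mgrid[:384,:512]
cc=np.stack([(u-m["cx"])/f*d,-(v-m["cy"])/f*d,-d],-1)
P=(cc.reshape(-1,3)@W[:3,:3].T+W[:3,3]).reshape(384,512,3)
for vv in range(164,196,2):
    print(vv,[tuple((P[vv,uu]*1000).astype(int)) for uu in range(308,338,4)])
st()
E
```

```text
164 [(np.int64(623), np.int64(-103), np.int64(0)), (np.int64(619), np.int64(-114), np.int64(-2)), (np.int64(519), np.int64(-33), np.int64(182)), (np.int64(496), np.int64(-23), np.int64(218)), (np.int64(492), np.int64(-31), np.int64(218)), (np.int64(479), np.int64(-29), np.int64(235)), (np.int64(473), np.int64(-35), np.int64(238)), (np.int64(472), np.int64(-46), np.int64(231))]
166 [(np.int64(618), np.int64(-99), np.int64(0)), (np.int64(613), np.int64(-110), np.int64(-1)), (np.int64(524), np.int64(-40), np.int64(162)), (np.int64(496), np.int64(-25), np.int64(208)), (np.int64(491), np.int64(-31), np.int64(211)), (np.int64(476), np.int64(-28), np.int64(231)), (np.int64(474), np.int64(-38), np.int64(227)), (np.int64(469), np.int64(-44), np.int64(229))]
168 [(np.int64(613), np.int64(-96), np.int64(-1)), (np.int64(605), np.int64(-104), np.int64(1)), (np.int64(520), np.int64(-37), np.int64(162)), (np.int64(496), np.int64(-26), np.int64(200)), (np.int64(488), np.int64(-30), np.int64(207)), (np.int64(475), np.int64(-28), np.int64(225)), (np.int64(472), np.int64(-37), np.int64(222)), (np.int64
[... 4354 characters left out ...]
(-3)), (np.int64(522), np.int64(-89), np.int64(0)), (np.int64(507), np.int64(-88), np.int64(23)), (np.int64(497), np.int64(-92), np.int64(34)), (np.int64(486), np.int64(-94), np.int64(49))]
194 [(np.int64(539), np.int64(-47), np.int64(0)), (np.int64(535), np.int64(-58), np.int64(-3)), (np.int64(528), np.int64(-66), np.int64(0)), (np.int64(522), np.int64(-75), np.int64(1)), (np.int64(518), np.int64(-86), np.int64(-1)), (np.int64(511), np.int64(-95), np.int64(0)), (np.int64(506), np.int64(-105), np.int64(-1)), (np.int64(481), np.int64(-90), np.int64(49))]
t 2.75 box [-0.0693  0.1498  0.0787] F [-0.15 -0.03  0.18] gap 0.0001 x [-0.001  0.    -1.   ] j [-0.249  0.258 -0.326  0.987 -0.     1.606]
```

View pics/side3.png

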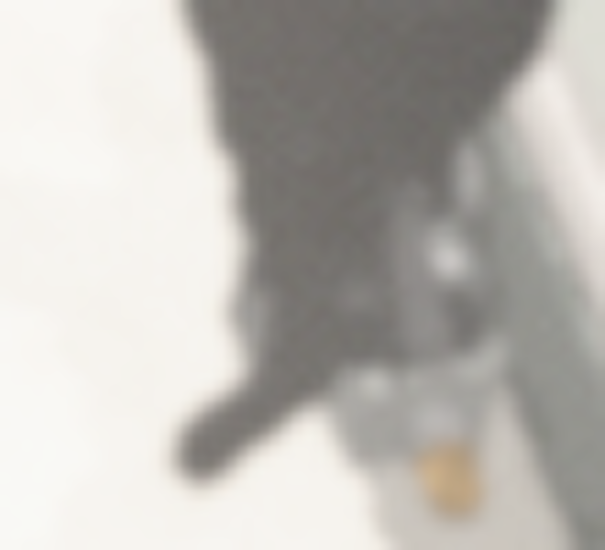

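The lever is still at its rest and the wrist reads no force, yet the TCP reading coincides with the grip. I'll back off to the front and check where the fingertips really are.

Request:
servo_tool:
  increments:
    - {"offset": [-2,0,0],"yaw": 0}
    - {"offset": [-4,0,0],"yaw": 0}
    - {"offset": [-5,-2,-1],"yaw": 0}
    - {"offset": [-5,-5,-2],"yaw": 0}
    - {"offset": [-5,-7,-3],"yaw": 0}
    - {"offset": [-5,-7,-3],"yaw": 0}
    - {"offset": [-5,-7,-3],"yaw": 0}
    - {"offset": [-5,-7,-3],"yaw": 0}

```text
clock: 3.55
tcp_pos: [0.4509, 0.0012, 0.1291]
orientation: [0.424, 0.566, 0.424, -0.566]
wrist_force: [0.3, 0.3, 0.0]
finger_gap: 0.0001
```

```bash
python3 - <<'E'
from h import *
import cv2
n="side"
st();t=env.get_state()["tcp_pos"]
p,d=env.read_camera(n)
uv=proj(n,t)[0];print(t,uv)
c=p[140:220,280:370][:,:,::-1]
c=np.clip(255*(c/255.)**.5,0,255).astype(np.uint8)
z=cv2.resize(c,None,fx=7,fy=7,interpolation=cv2.INTER_CUBIC)
cv2.circle(z,tuple(int(a) for a in (uv-[280,140])*7),4,(0,0,255),1)
cv2.imwrite("pics/side4.png",z)
m=env.camera_model(n);W=m["world_from_camera"];f=192/np.tan(np.radians(m["vertical_fov"]/2))
v,u=np.mgrid[:384,:512]
cc=np.stack([(u-m["cx"])/f*d,-(v-m["cy"])/f*d,-d],-1)
P=(cc.reshape(-1,3)@W[:3,:3].T+W[:3,3])
P=P[d.ravel()>0]
Q=P[(np.hypot(P[:,0]-t[0],P[:,1]-t[1])<.08)&(P[:,2]>.1)]
for z0 in np.arange(.1,.26,.01):
    a=Q[(Q[:,2]>=z0)&(Q[:,2]<z0+.01)]
    if len(a):print(z0.round(2),len(a),a.min(0).round(3),a.max(0).round(3))
E
```

```text
t 3.55 box [-0.1378  0.1798  0.1291] F [0.32 0.32 0.02] gap 0.0001 x [ 0.001 -0.    -1.   ] j [-0.175  0.108 -0.382  1.08  -0.     1.68 ]
[0.45090542 0.00120062 0.1290614 ] [317.28429309 204.20171708]
0.1 1 [ 0.506 -0.031  0.1  ] [ 0.506 -0.031  0.1  ]
0.16 2 [0.447 0.01  0.168] [0.448 0.012 0.168]
0.17 16 [0.44  0.006 0.17 ] [0.458 0.013 0.179]
0.18 20 [0.44  0.008 0.181] [0.461 0.012 0.19 ]
0.19 9 [0.442 0.009 0.191] [0.459 0.012 0.2  ]
0.2 13 [0.429 0.008 0.201] [0.466 0.019 0.21 ]
0.21 60 [ 0.423 -0.005  0.21 ] [0.484 0.021 0.22 ]
0.22 30 [0.415 0.005 0.22 ] [0.46  0.024 0.23 ]
0.23 42 [0.408 0.011 0.23 ] [0.471 0.026 0.24 ]
0.24 34 [0.4   0.013 0.24 ] [0.467 0.028 0.25 ]
0.25 123 [0.389 0.002 0.25 ] [0.446 0.03  0.26 ]
```

View pics/side4.png

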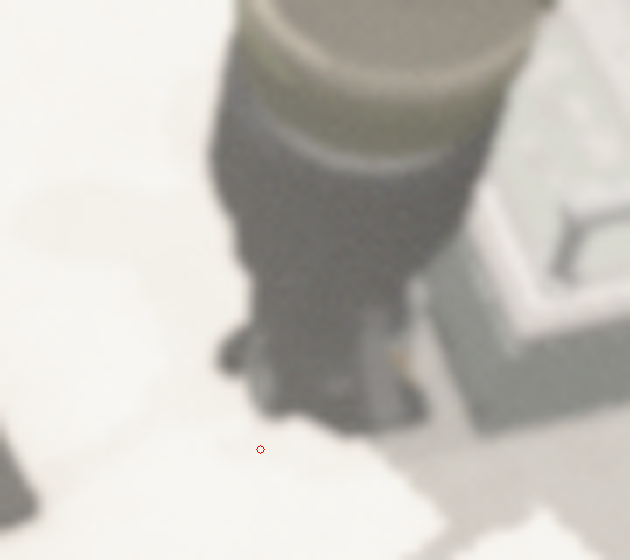

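```bash
python3 - <<'E'
from h import *
import cv2
t=env.get_state()["tcp_pos"]
for n in("side","top"):
    p,d=env.read_camera(n)
    np.save(n+"4p.npy",p);np.save(n+"4.npy",d)
    m=env.camera_model(n);W=m["world_from_camera"];f=192/np.tan(np.radians(m["vertical_fov"]/2))
    v,u=np.mgrid[:384,:512]
    cc=np.stack([(u-m["cx"])/f*d,-(v-m["cy"])/f*d,-d],-1)
    P=(cc.reshape(-1,3)@W[:3,:3].T+W[:3,3]).reshape(384,512,3)
    uv=proj(n,[t,t+[0,0,.02],t+[0,0,.04],t+[0,0,.07]]).round(1);print(n,uv)
    if n=="side":
        print("z map rows 186-212, cols 306-330 (mm)")
        for r in range(186,212,2): print(r,(P[r,306:332:2,2]*1000).astype(int), p[r,314:324:3].mean(1).astype(int))
for k in("joint_pos","tcp_pos"):print(k,env.get_state()[k])
E
```

```text
side [[317.3 204.2]
 [318.4 200.1]
 [319.5 195.8]
 [321.4 188.9]]
z map rows 186-212, cols 306-330 (mm)
186 [  0   2   0   0 100 206 235 244 236 253 265 276 275] [132  57  49  45]
188 [ -2   0  -1  97  97 197 230 234 230 229 258 268 272] [61 72 49 48]
190 [  0  -2   0  97  97 194 210 224 217 216 218 219 263] [59 65 48 48]
192 [  0  -2  -3  88  93 187 205 212 216 219 219 220 257] [69 76 50 51]
194 [ -1  -3   0   0  -3 184 188 197 226 227 249 252 252] [153  88  53  49]
196 [ -1   1   0  -2   0 179 180 215 221 234 248 250 252] [202  91  51  51]
198 [  0  -2   0   0  -2 170 173 183 218 229 243 255 258] [220 107  59  60]
200 [  2  -2  -1   0  -3   0  -1  -2  -2 224 237 255 256] [230 188 169 174]
202 [ -2   1   0  -1   0   0   0   0   0  -3   0 245 251] [228 223 226 226]
204 [-1 -1  0  0  0  2 -1 -2  2 -1 -1  0  0] [225 226 226 227]
206 [ 0 -3 -3  0 -1  1  0 -2  0  0 -2 -2  0] [233 234 230 228]
208 [ 0 -2 -2  0  2  0 -2  0 -2  0 -1  0  0] [237 236 236 230]
210 [-1  0  1  0  0 -1  0  0  0  1  0 -1  0] [237 235 235 235]
top [[286.2 228.4]
 [286.5 228.5]
 [286.8 228.5]
 [287.3 228.7]]
joint_pos [-1.75751718e-01  1.08343196e-01 -3.82048028e-01  1.08031152e+00
 -1.82225809e-04  1.67995367e+00]
tcp_pos [0.45068119 0.0011558  0.12874467]
```

Request:
servo_tool:
  increments:
    - {"offset": [-3,0,-2],"yaw": 0}
    - {"offset": [-5,0,-4],"yaw": 0}
    - {"offset": [-5,0,-4],"yaw": 0}
    - {"offset": [-5,0,-4],"yaw": 0}
    - {"offset": [-5,0,-4],"yaw": 0}
    - {"offset": [-5,0,-4],"yaw": 0}
    - {"offset": [-5,0,-4],"yaw": 0}
    - {"offset": [-5,0,-4],"yaw": 0}
  claw: 1

```text
clock: 4.5
tcp_pos: [0.4609, 0.0398, 0.1784]
orientation: [-0.424, -0.566, -0.424, 0.566]
wrist_force: [0.4, 0.0, -0.3]
finger_gap: 0.0857
```

```bash
python3 - <<'E'
from h import *
import cv2
n="side"
st();t=env.get_state()["tcp_pos"]
p,d=env.read_camera(n)
uv=proj(n,t)[0];print(t,uv)
c=p[130:220,260:370][:,:,::-1]
c=np.clip(255*(c/255.)**.5,0,255).astype(np.uint8)
z=cv2.resize(c,None,fx=6.5,fy=6.5,interpolation=cv2.INTER_CUBIC)
cv2.circle(z,tuple(int(a) for a in (uv-[260,130])*6.5),4,(0,0,255),1)
cv2.imwrite("pics/side5.png",z)
m=env.camera_model(n);W=m["world_from_camera"];f=192/np.tan(np.radians(m["vertical_fov"]/2))
v,u=np.mgrid[:384,:512]
cc=np.stack([(u-m["cx"])/f*d,-(v-m["cy"])/f*d,-d],-1)
P=(cc.reshape(-1,3)@W[:3,:3].T+W[:3,3])
P=P[d.ravel()>0]
Q=P[(np.hypot(P[:,0]-t[0],P[:,1]-t[1])<.08)&(P[:,2]>.1)]
for z0 in np.arange(.1,.3,.01):
    a=Q[(Q[:,2]>=z0)&(Q[:,2]<z0+.01)]
    if len(a):print(z0.round(2),len(a),a.min(0).round(3),a.max(0).round(3))
E
```

```text
t 4.5 box [-0.1389  0.2196  0.1784] F [ 0.44  0.03 -0.3 ] gap 0.0857 x [-0.001 -0.    -1.   ] j [-0.088  0.104 -0.262  1.206 -0.     1.768]
[0.460923   0.03975103 0.17843612] [302.95969403 197.88971826]
0.22 8 [0.417 0.026 0.226] [0.505 0.061 0.23 ]
0.23 30 [0.408 0.026 0.231] [0.511 0.063 0.24 ]
0.24 26 [0.409 0.029 0.24 ] [0.511 0.064 0.25 ]
0.25 12 [0.412 0.037 0.25 ] [0.508 0.063 0.259]
0.26 4 [0.416 0.061 0.262] [0.425 0.065 0.27 ]
0.27 35 [0.389 0.055 0.27 ] [0.426 0.072 0.28 ]
0.28 101 [0.387 0.046 0.28 ] [0.44  0.071 0.29 ]
0.29 83 [0.388 0.032 0.29 ] [0.443 0.071 0.3  ]
```

View pics/side5.png

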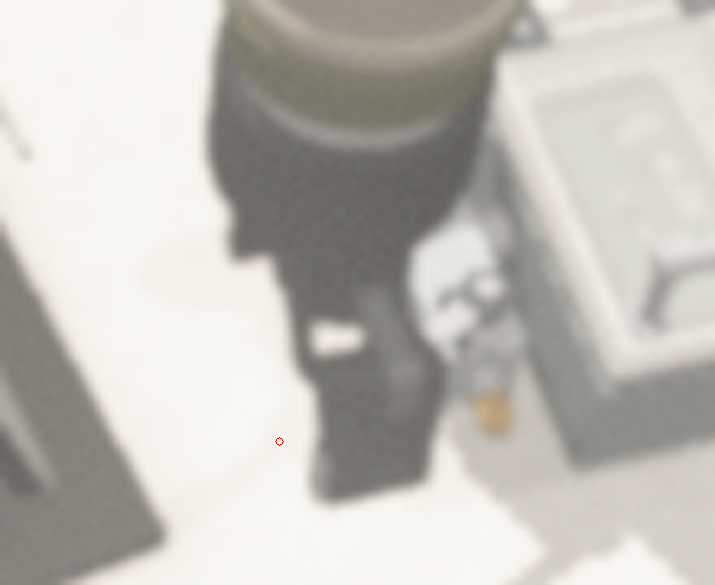

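```bash
python3 - <<'E'
from h import *
t=np.array([0.460923,0.03975103,0.17843612])
c,s=np.cos(q[2]),np.sin(q[2])
bx=np.array([c,s,0]);by=np.array([-s,c,0])
for dz in(.013,.03,.04,.05,.06):
    P=[t-.057*bx+.011*by+[0,0,dz],t-.057*bx-.011*by+[0,0,dz],t-.043*bx-.011*by+[0,0,dz]]
    print(dz,((proj("side",P)-[260,130])*6.5).round(0).tolist())
E
```

```text
0.013 [[302.0, 579.0], [367.0, 564.0], [354.0, 527.0]]
0.03 [[307.0, 556.0], [374.0, 541.0], [360.0, 502.0]]
0.04 [[311.0, 541.0], [378.0, 526.0], [364.0, 488.0]]
0.05 [[314.0, 527.0], [382.0, 511.0], [368.0, 473.0]]
0.06 [[317.0, 512.0], [387.0, 496.0], [372.0, 457.0]]
```

Depth puts the fingertips about 37 mm above the reported TCP, both open and closed, while x and y agree. That's why the fingers passed over the lever. I'll go back with the reported z lower by that much, which is safe for clearance either way.

Request:
servo_tool:
  increments:
    - {"offset": [1,0.5,3],"yaw": 0}
    - {"offset": [3,1,6.4],"yaw": 0}
    - {"offset": [6,1,6.4],"yaw": 0}
    - {"offset": [9,1,6.4],"yaw": 0}
    - {"offset": [12,1,6.4],"yaw": 0}
    - {"offset": [14.2,1,6.4],"yaw": 0}
    - {"offset": [14.2,1,6.4],"yaw": 0}
    - {"offset": [14.2,1,6.4],"yaw": 0}
  claw: 0

```text
clock: 5.35
tcp_pos: [0.4528, -0.0242, 0.0371]
orientation: [-0.424, -0.566, -0.424, 0.566]
wrist_force: [0.3, -0.6, -0.5]
finger_gap: 0.0001
```

```bash
cat > v.py <<'E'
from h import *
import cv2,sys
k=sys.argv[1];n=sys.argv[2] if len(sys.argv)>2 else "side"
st();t=env.get_state()["tcp_pos"]
p,d=env.read_camera(n)
a=(slice(130,220),slice(280,400)) if n=="side" else (slice(155,255),slice(275,395))
c=p[a][:,:,::-1]
c=np.clip(255*(c/255.)**.6,0,255).astype(np.uint8)
cv2.imwrite(f"pics/{n}_{k}.png",cv2.resize(c,None,fx=6,fy=6,interpolation=cv2.INTER_CUBIC))
m=env.camera_model(n);W=m["world_from_camera"];f=192/np.tan(np.radians(m["vertical_fov"]/2))
v,u=np.mgrid[:384,:512]
cc=np.stack([(u-m["cx"])/f*d,-(v-m["cy"])/f*d,-d],-1)
P=(cc.reshape(-1,3)@W[:3,:3].T+W[:3,3])[d.ravel()>0]
np.save("P.npy",P)
Q=P[(np.hypot(P[:,0]-t[0],P[:,1]-t[1])<.06)&(P[:,2]>.03)]
for z0 in np.arange(.03,.18,.01):
    a=Q[(Q[:,2]>=z0)&(Q[:,2]<z0+.01)]
    if len(a):print(z0.round(2),len(a),a.min(0).round(3),a.max(0).round(3))
E
python3 v.py a
```

```text
t 5.35 box [-0.129   0.1559  0.0371] F [ 0.29 -0.64 -0.49] gap 0.0001 x [-0.001  0.    -1.   ] j [-0.231  0.198 -0.522  0.851 -0.     1.624]
0.07 4 [ 0.449 -0.017  0.074] [ 0.461 -0.014  0.079]
0.08 24 [ 0.441 -0.034  0.08 ] [ 0.508 -0.013  0.09 ]
0.09 34 [ 0.443 -0.033  0.09 ] [ 0.51  -0.013  0.1  ]
0.1 15 [ 0.444 -0.032  0.1  ] [ 0.505 -0.013  0.109]
0.11 13 [ 0.442 -0.017  0.114] [ 0.467 -0.009  0.12 ]
0.12 49 [ 0.422 -0.027  0.12 ] [ 0.485 -0.003  0.13 ]
0.13 21 [ 0.417 -0.022  0.13 ] [ 0.462 -0.001  0.14 ]
0.14 34 [ 0.41  -0.015  0.14 ] [0.473 0.    0.149]
0.15 40 [ 0.395 -0.024  0.15 ] [0.467 0.004 0.16 ]
0.16 83 [ 0.393 -0.027  0.16 ] [0.51  0.003 0.17 ]
0.17 55 [ 0.404 -0.019  0.17 ] [ 0.448 -0.     0.18 ]
```

View pics/side_a.png

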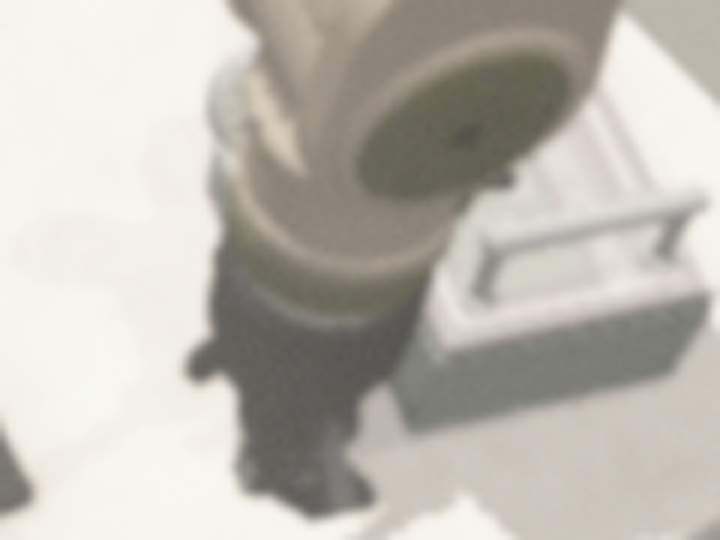

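Request:
servo_tool:
  increments:
    - {"offset": [0,0.8,-0.4],"yaw": 0}
    - {"offset": [0,1.6,-0.4],"yaw": 0}
    - {"offset": [0,2.4,-0.4],"yaw": 0}
    - {"offset": [0,3.2,-0.4],"yaw": 0}
    - {"offset": [0,4.0,-0.4],"yaw": 0}
    - {"offset": [0,4.8,-0.4],"yaw": 0}
    - {"offset": [0,5.6,-0.4],"yaw": 0}
    - {"offset": [0,6.4,-0.4],"yaw": 0}

```text
clock: 6.2
tcp_pos: [0.5136, -0.0369, 0.0358]
orientation: [-0.422, -0.565, -0.426, 0.566]
wrist_force: [-5.4, 5.6, -0.4]
finger_gap: -0.0
```

```bash
python3 -c "
from h import *
st()"
```

```text
t 6.2 box [-0.0671  0.1606  0.0358] F [-5.37  5.65 -0.36] gap -0.0 x [-0.005  0.003 -1.   ] j [-0.229  0.31  -0.372  0.894  0.002  1.625]
```

Request:
servo_tool:
  increments:
    - {"offset": [0,0.4,0],"yaw": 0}
    - {"offset": [0,0.8,0],"yaw": 0}
    - {"offset": [0,1.2,0],"yaw": 0}
    - {"offset": [0,1.6,0],"yaw": 0}
    - {"offset": [0,2.0,0],"yaw": 0}
    - {"offset": [0,2.3,0],"yaw": 0}
    - {"offset": [0,2.3,0],"yaw": 0}
    - {"offset": [0,2.3,0],"yaw": 0}

```text
clock: 7.0
tcp_pos: [0.5343, -0.0441, 0.0356]
orientation: [-0.422, -0.564, -0.426, 0.567]
wrist_force: [-8.8, 1.3, 1.7]
finger_gap: -0.0002
```

```bash
python3 v.py b; python3 v.py b top
```

```text
t 7.0 box [-0.0451  0.1594  0.0356] F [-8.76  1.32  1.68] gap -0.0002 x [-0.007  0.001 -1.   ] j [-0.232  0.348 -0.317  0.913 -0.     1.623]
0.03 18 [ 0.499 -0.095  0.03 ] [ 0.528 -0.084  0.039]
0.04 20 [ 0.495 -0.095  0.04 ] [ 0.524 -0.083  0.049]
0.05 16 [ 0.506 -0.095  0.051] [ 0.531 -0.083  0.06 ]
0.06 27 [ 0.505 -0.102  0.06 ] [ 0.547 -0.084  0.07 ]
0.07 22 [ 0.508 -0.098  0.07 ] [ 0.54  -0.034  0.08 ]
0.08 79 [ 0.509 -0.103  0.08 ] [ 0.563 -0.033  0.09 ]
0.09 30 [ 0.517 -0.101  0.09 ] [ 0.57  -0.033  0.1  ]
0.1 6 [ 0.532 -0.041  0.1  ] [ 0.563 -0.032  0.106]
0.11 17 [ 0.51  -0.042  0.114] [ 0.568 -0.025  0.12 ]
0.12 39 [ 0.505 -0.049  0.12 ] [ 0.569 -0.023  0.129]
0.13 25 [ 0.495 -0.038  0.13 ] [ 0.551 -0.021  0.14 ]
0.14 26 [ 0.491 -0.033  0.14 ] [ 0.554 -0.019  0.149]
0.15 41 [ 0.475 -0.043  0.15 ] [ 0.548 -0.016  0.16 ]
0.16 77 [ 0.475 -0.041  0.16 ] [ 0.53  -0.016  0.17 ]
0.17 54 [ 0.488 -0.039  0.17 ] [ 0.532 -0.022  0.18 ]
t 7.05 box [-0.0452  0.1594  0.0356] F [-8.41  1.39  2.17] gap 0.0001 x [-0.007  0.001 -1.   ] j [-0.232  0.348 -0.317  0.913 -0.     1.623]
```

View pics/side_b.png

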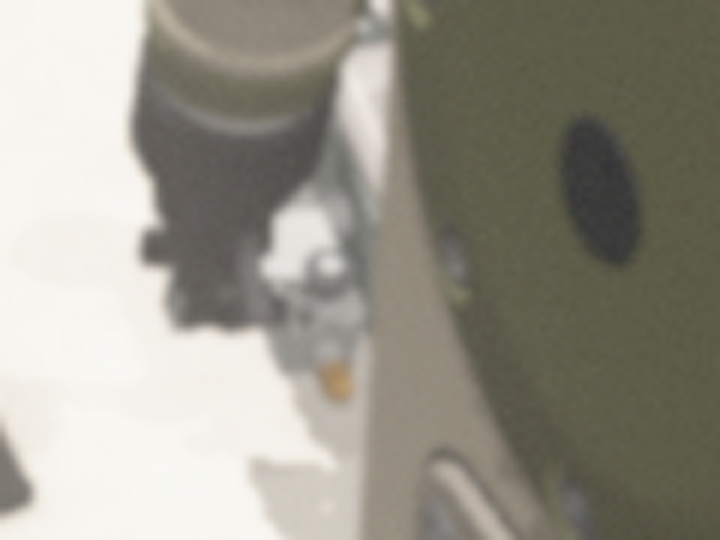

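View pics/top_b.png

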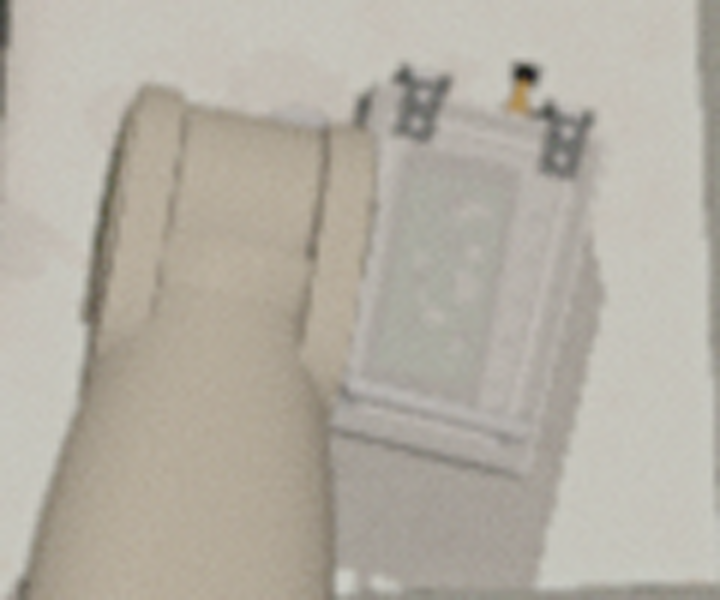

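Request:
servo_tool:
  increments:
    - {"offset": [0,0.2,0],"yaw": 0}
    - {"offset": [0,0.4,0],"yaw": 0}
    - {"offset": [0,0.6,0],"yaw": 0}
    - {"offset": [0,0.8,0],"yaw": 0}
    - {"offset": [0,0.8,0],"yaw": 0}
    - {"offset": [0,0.8,0],"yaw": 0}
    - {"offset": [0,0.8,0],"yaw": 0}
    - {"offset": [0,0.8,0],"yaw": 0}

```text
clock: 7.9
tcp_pos: [0.5389, -0.0456, 0.035]
orientation: [-0.421, -0.563, -0.427, 0.569]
wrist_force: [-13.2, 3.0, 5.9]
finger_gap: -0.0002
```

```bash
python3 - <<'E'
from h import *
st()
for a in(-.45,0,.2,.3,.45):
    P=b2w(q,(-.045+.083*np.sin(a),.099+.083*np.cos(a),.09));print(a,((proj("side",P)-[280,130])*6).round())
E
```

```text
t 7.9 box [-0.0403  0.1592  0.035 ] F [-13.15   3.02   5.86] gap -0.0002 x [-0.012  0.002 -1.   ] j [-2.330e-01  3.610e-01 -2.990e-01  9.230e-01 -1.000e-03  1.623e+00]
-0.45 [[183. 370.]]
0 [[139. 303.]]
0.2 [[132. 270.]]
0.3 [[131. 254.]]
0.45 [[133. 230.]]
```

Request:
servo_tool:
  increments:
    - {"offset": [0,0.2,0],"yaw": 0}
    - {"offset": [0,0.4,0],"yaw": 0}
    - {"offset": [0,0.6,0],"yaw": 0}
    - {"offset": [0,0.6,0],"yaw": 0}
    - {"offset": [0,0.6,0],"yaw": 0}
    - {"offset": [0,0.6,0],"yaw": 0}
    - {"offset": [0,0.6,0],"yaw": 0}
    - {"offset": [0,0.6,0],"yaw": 0}

```text
clock: 8.7
tcp_pos: [0.5393, -0.0452, 0.0342]
orientation: [-0.418, -0.561, -0.43, 0.57]
wrist_force: [-24.8, 7.4, 12.2]
finger_gap: 0.0002
```

```bash
python3 v.py c | head -1
```

```text
t 8.7 box [-0.04    0.1597  0.0342] F [-24.83   7.42  12.24] gap 0.0002 x [-0.021  0.005 -1.   ] j [-0.232  0.37  -0.288  0.935  0.     1.622]
```

View pics/side_c.png

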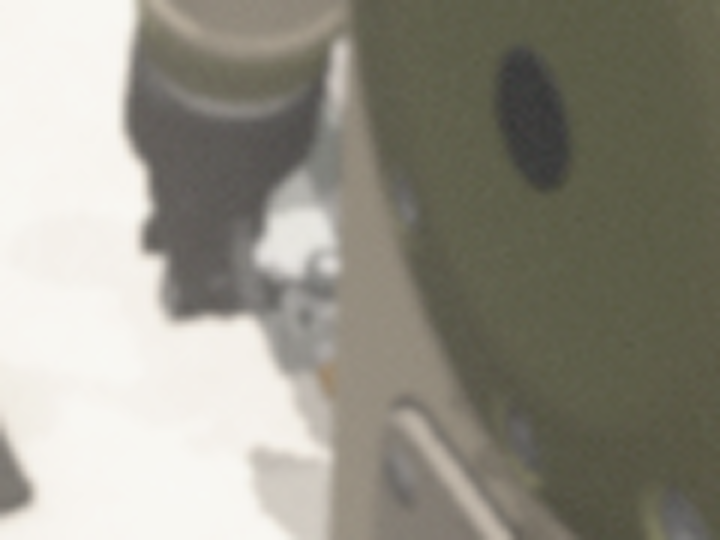

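The force jumped to 26 N with no further travel, and the lever tip is at (150,235) where the stop position predicts it. I'll ease back now and let the lever return.

Request:
servo_tool:
  increments:
    - {"offset": [0,-0.8,0],"yaw": 0}
    - {"offset": [0,-2.2,0],"yaw": 0}
    - {"offset": [0,-3.6,0],"yaw": 0}
    - {"offset": [0,-5,0],"yaw": 0}
    - {"offset": [0,-6.4,0],"yaw": 0}
    - {"offset": [0,-7.8,0],"yaw": 0}
    - {"offset": [0,-9.2,0],"yaw": 0}
    - {"offset": [0,-10.5,0],"yaw": 0}

```text
clock: 9.55
tcp_pos: [0.4505, -0.0194, 0.037]
orientation: [0.424, 0.566, 0.424, -0.566]
wrist_force: [0.5, -0.3, -0.1]
finger_gap: 0.0002
```

Request:
servo_tool:
  increments:
    - {"offset": [-3,0,0],"yaw": 0}
    - {"offset": [-7,0,0],"yaw": 0}
    - {"offset": [-11,0,0],"yaw": 0}
    - {"offset": [-14,0,3],"yaw": 0}
    - {"offset": [-14,0,7],"yaw": 0}
    - {"offset": [-14,0,11],"yaw": 0}
    - {"offset": [-14,0,15],"yaw": 0}
    - {"offset": [-14,0,15.6],"yaw": 0}
  claw: 1

```text
clock: 10.35
tcp_pos: [0.4062, -0.1726, 0.1772]
orientation: [-0.424, -0.567, -0.422, 0.567]
wrist_force: [0.8, 0.0, -0.6]
finger_gap: 0.0855
```

```bash
python3 v.py d; python3 v.py d top|head -1
```

```text
t 10.35 box [-0.1327  0.0004  0.1772] F [ 0.81  0.01 -0.59] gap 0.0855 x [ 0.001 -0.002 -1.   ] j [-5.830e-01  6.100e-02 -3.120e-01  1.196e+00 -1.000e-03  1.277e+00]
0.03 56 [ 0.43  -0.228  0.03 ] [ 0.456 -0.14   0.04 ]
0.04 49 [ 0.431 -0.224  0.04 ] [ 0.456 -0.141  0.049]
0.05 53 [ 0.432 -0.225  0.05 ] [ 0.455 -0.14   0.06 ]
0.06 75 [ 0.431 -0.227  0.06 ] [ 0.456 -0.139  0.07 ]
0.07 45 [ 0.43  -0.227  0.07 ] [ 0.457 -0.14   0.08 ]
0.08 208 [ 0.43  -0.227  0.08 ] [ 0.466 -0.143  0.088]
0.12 25 [ 0.454 -0.208  0.124] [ 0.465 -0.162  0.13 ]
0.13 29 [ 0.455 -0.203  0.13 ] [ 0.466 -0.167  0.136]
t 10.4 box [-0.1329  0.0013  0.177 ] F [-0.53 -0.28 -0.13] gap 0.0857 x [ 0.001 -0.001 -1.   ] j [-5.820e-01  6.100e-02 -3.120e-01  1.196e+00 -1.000e-03  1.278e+00]
```

View pics/side_d.png

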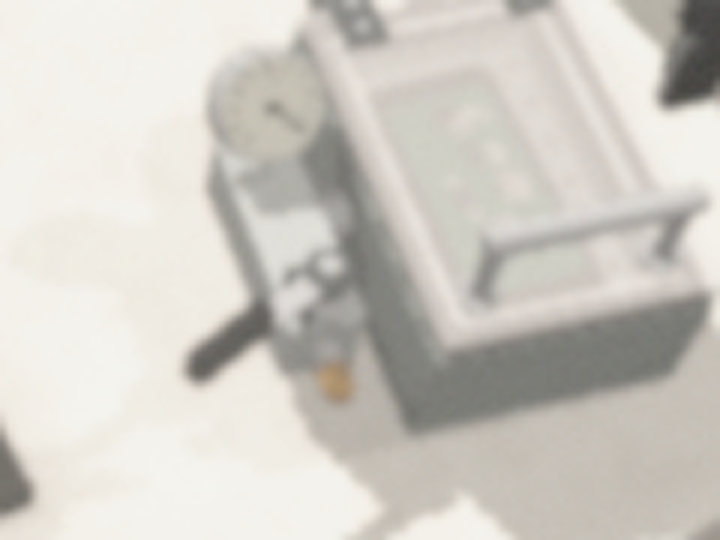

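View pics/top_d.png

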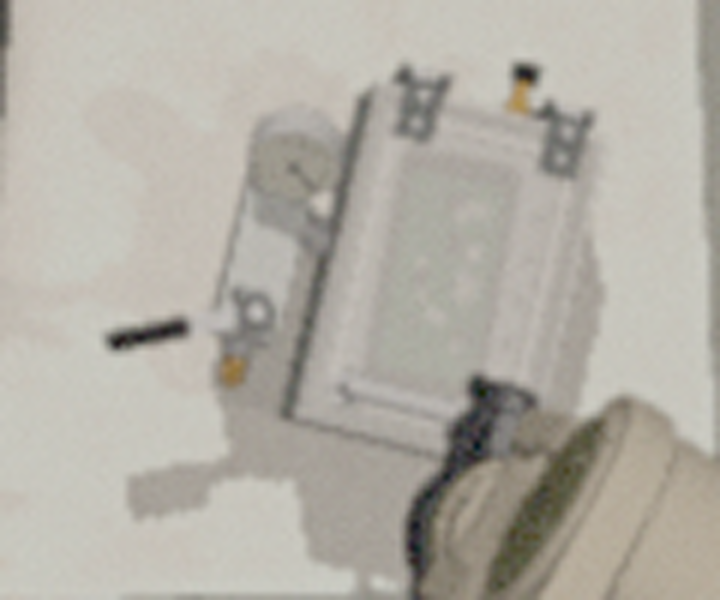

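The lever is back at rest at (225,345). The needle now points lower-right from the dial centre (270,105), about 240° round from where it started, so the box is vented. The gripper doesn't appear where its reported pose puts it, so I'll check.

```bash
python3 - <<'E'
from h import *
import cv2
s=env.get_state();t=s["tcp_pos"];print(t,s["joint_pos"],s["orientation"])
for n in("top","side"):
    for dz in(0,.05,.1): print(n,dz,proj(n,t+[0,0,dz]).round(1))
p,d=env.read_camera("top");cv2.imwrite("pics/tf.png",cv2.resize(p[140:384,200:512][:,:,::-1],None,fx=2.4,fy=2.4,interpolation=cv2.INTER_CUBIC))
p,d=env.read_camera("side");cv2.imwrite("pics/sf.png",p[:,:,::-1])
st()
E
```

```text
[ 0.40641983 -0.17017536  0.17694442] [-5.79206255e-01  6.08147245e-02 -3.12802204e-01  1.19671151e+00
  1.14950743e-04  1.27895202e+00] [ 0.42339572  0.56653624  0.42311278 -0.56634647]
top 0 [[344.3 242. ]]
top 0.05 [[347.3 242.7]]
top 0.1 [[350.5 243.4]]
side 0 [[393.6 175.9]]
side 0.05 [[400.8 163.3]]
side 0.1 [[408.9 149.2]]
t 10.55 box [-0.1334  0.0045  0.1768] F [-0.83  0.69 -0.87] gap 0.0855 x [ 0.  0. -1.] j [-0.576  0.06  -0.313  1.197  0.     1.279]
```

View pics/tf.png

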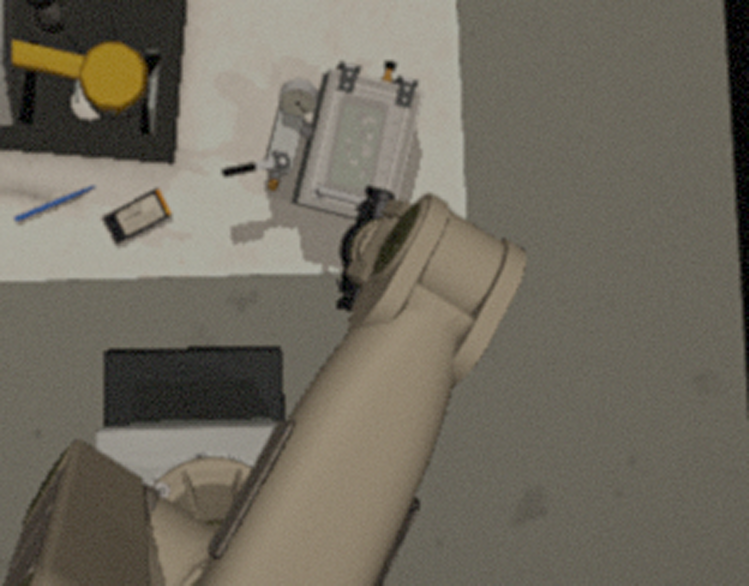

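View pics/sf.png

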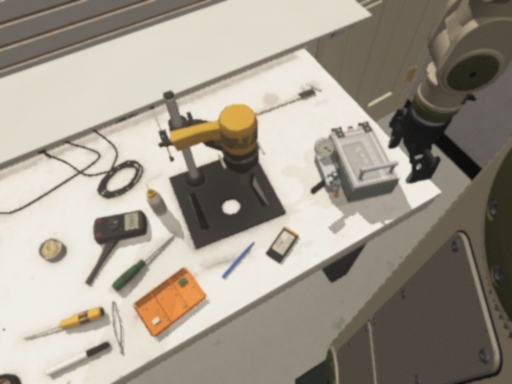

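```bash
cat > g.py <<'E'
from h import *
t=env.get_state()["tcp_pos"]
n="side";p,d=env.read_camera(n)
m=env.camera_model(n);W=m["world_from_camera"];f=192/np.tan(np.radians(m["vertical_fov"]/2))
v,u=np.mgrid[:384,:512]
cc=np.stack([(u-m["cx"])/f*d,-(v-m["cy"])/f*d,-d],-1)
P=(cc.reshape(-1,3)@W[:3,:3].T+W[:3,3])[d.ravel()>0]
c,s=np.cos(q[2]),np.sin(q[2]);D=P-t
B=np.c_[c*D[:,0]+s*D[:,1],-s*D[:,0]+c*D[:,1],D[:,2]]*1000
Q=B[(abs(B[:,0])<75)&(abs(B[:,1])<50)&(B[:,2]>-10)&(B[:,2]<130)]
for z0 in range(-10,130,8):
    a=Q[(Q[:,2]>=z0)&(Q[:,2]<z0+8)]
    fr=a[a[:,0]<0];bk=a[a[:,0]>=0]
    print("dz",z0,"front",len(fr),*( (fr.min(0).round(),fr.max(0).round()) if len(fr) else ()),"back",len(bk),*((bk.min(0).round(),bk.max(0).round()) if len(bk) else ()))
st()
E
python3 g.py
```

```text
dz -10 front 0 back 0
dz -2 front 0 back 0
dz 6 front 0 back 0
dz 14 front 0 back 0
dz 22 front 0 back 0
dz 30 front 0 back 0
dz 38 front 0 back 0
dz 46 front 5 [-50.   5.  49.] [-45.  11.  54.] back 12 [ 43. -12.  47.] [49. 10. 54.]
dz 54 front 27 [-56.  -8.  54.] [-41.  11.  62.] back 27 [42. -9. 54.] [58. 11. 61.]
dz 62 front 23 [-56.  -5.  62.] [-41.  11.  70.] back 27 [ 42. -11.  62.] [56. 11. 70.]
dz 70 front 21 [-56.  -0.  70.] [-42.  11.  78.] back 28 [ 43. -12.  70.] [57. 11. 78.]
dz 78 front 17 [-56.   3.  78.] [-43.  12.  85.] back 26 [ 43. -11.  78.] [54. 10. 85.]
dz 86 front 17 [-56. -10.  86.] [-41.  13.  94.] back 13 [43.  6. 86.] [72. 13. 94.]
dz 94 front 68 [-74. -11.  94.] [-38.  13. 102.] back 59 [ 42. -11.  95.] [ 74.  13. 102.]
dz 102 front 92 [-74. -12. 102.] [ -2.  17. 110.] back 51 [ 12.  -9. 102.] [ 74.  17. 110.]
dz 110 front 111 [-72. -13. 110.] [ -2.  18. 118.] back 52 [  1.   2. 110.] [ 74.  17. 118.]
dz 118 front 73 [-72. -13. 118.] [-13.  17. 126.] back 56 [  3.  -3. 118.] [ 71.  17. 126.]
dz 126 front 48 [-71. -10. 126.] [-11.  19. 130.] back 21 [  2.   3. 126.] [ 70.  18. 130.]
t 10.6 box [-0.1335  0.0049  0.1768] F [-0.95 -0.64  0.32] gap 0.0855 x [-0.  0. -1.] j [-0.575  0.06  -0.314  1.197  0.     1.279]
```

Request:
servo_tool:
  increments:
    - {"offset": [0,2,0.2],"yaw": 0}
    - {"offset": [0,4,0.5],"yaw": 0}
    - {"offset": [0,6,0.5],"yaw": 0}
    - {"offset": [2,6,0.5],"yaw": 0}
    - {"offset": [4,6,0.5],"yaw": 0}
    - {"offset": [5,6,0.5],"yaw": 0}
    - {"offset": [5,6,0.5],"yaw": 0}
    - {"offset": [5,6,0.5],"yaw": 0}

```text
clock: 11.4
tcp_pos: [0.4629, -0.19, 0.1273]
orientation: [0.425, 0.566, 0.424, -0.566]
wrist_force: [0.5, -0.1, -0.1]
finger_gap: 0.0854
```

```bash
python3 g.py; python3 v.py e|head -1
```

```text
dz -10 front 5 [-5.  3. -7.] [-2. 46. -2.] back 2 [  2.  46. -10.] [ 2. 47. -5.]
dz -2 front 79 [ -6. -28.  -2.] [-0. 48.  6.] back 44 [  0. -36.  -0.] [ 7. 48.  6.]
dz 6 front 19 [ -6. -28.   6.] [-0. 46.  8.] back 19 [  0. -27.   6.] [ 4. 47.  8.]
dz 14 front 0 back 0
dz 22 front 0 back 0
dz 30 front 0 back 0
dz 38 front 0 back 0
dz 46 front 4 [-49.   5.  50.] [-44.  12.  54.] back 11 [ 42. -10.  47.] [48. 10. 53.]
dz 54 front 20 [-56.  -8.  55.] [-43.  11.  62.] back 21 [ 42. -11.  54.] [56. 11. 62.]
dz 62 front 19 [-56.  -5.  63.] [-42.  10.  70.] back 24 [ 42. -11.  62.] [58. 10. 70.]
dz 70 front 18 [-56.   2.  70.] [-43.  12.  77.] back 23 [ 42. -12.  70.] [57. 11. 78.]
dz 78 front 15 [-56.   3.  78.] [-42.  11.  86.] back 21 [42. -8. 78.] [50. 10. 86.]
dz 86 front 10 [-56.   7.  89.] [-43.  13.  94.] back 13 [43.  1. 86.] [65. 12. 94.]
dz 94 front 47 [-74.  -9.  94.] [-36.  13. 102.] back 36 [43. -5. 94.] [ 74.  14. 102.]
dz 102 front 71 [-75. -10. 102.] [ -3.  16. 110.] back 38 [  7.  -6. 102.] [ 73.  17. 110.]
dz 110 front 76 [-73. -12. 110.] [ -4.  18. 118.] back 35 [  1.   6. 110.] [ 72.  17. 118.]
dz 118 front 60 [-71.  -8. 118.] [-20.  17. 126.] back 41 [  1.   0. 118.] [ 72.  17. 125.]
dz 126 front 34 [-71.  -9. 126.] [-11.  18. 130.] back 20 [  2.   4. 126.] [ 70.  20. 130.]
t 11.45 box [-0.0729 -0.0009  0.1278] F [-0.51  0.16  0.41] gap 0.0858 x [ 0.001 -0.001 -1.   ] j [-0.55   0.202 -0.272  1.096 -0.     1.304]
t 11.45 box [-0.0729 -0.0009  0.1278] F [-0.51  0.16  0.41] gap 0.0858 x [ 0.001 -0.001 -1.   ] j [-0.55   0.202 -0.272  1.096 -0.     1.304]
```

View pics/side_e.png

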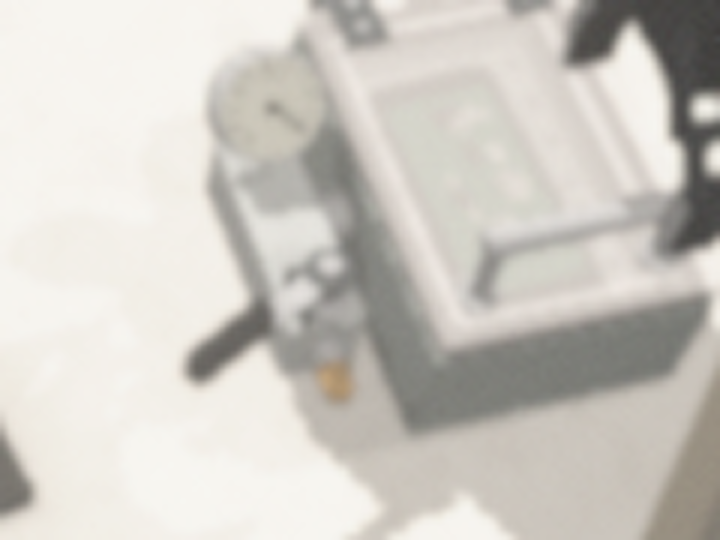

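Request:
servo_tool:
  increments:
    - {"offset": [1,0,0],"yaw": 0}
    - {"offset": [2,0,0],"yaw": 0}
    - {"offset": [3,0,0],"yaw": 0}
    - {"offset": [4,0,0],"yaw": 0}
    - {"offset": [5,0,0],"yaw": 0}
    - {"offset": [5.6,0,0],"yaw": 0}
    - {"offset": [5.6,0,0],"yaw": 0}
    - {"offset": [5.6,0,0],"yaw": 0}

```text
clock: 12.3
tcp_pos: [0.4627, -0.1906, 0.0708]
orientation: [-0.424, -0.566, -0.424, 0.566]
wrist_force: [0.2, -0.3, 0.4]
finger_gap: 0.0853
```

Request:
servo_tool:
  increments:
    - {"offset": [0,0,0],"yaw": 0}
    - {"offset": [0,0,0],"yaw": 0}
    - {"offset": [0,0,0],"yaw": 0}
    - {"offset": [0,0,0],"yaw": 0}
    - {"offset": [0,0,0],"yaw": 0}
    - {"offset": [0,0,0],"yaw": 0}
    - {"offset": [0,0,0],"yaw": 0}
    - {"offset": [0,0,0],"yaw": 0}
  claw: 0
  force: 70

```text
clock: 13.1
tcp_pos: [0.4632, -0.1907, 0.0712]
orientation: [0.425, 0.566, 0.424, -0.566]
wrist_force: [1.7, 0.2, 2.0]
finger_gap: 0.0109
```

```bash
python3 v.py f|head -1
```

```text
t 13.1 box [-0.0729 -0.0012  0.0712] F [1.67 0.25 1.98] gap 0.0109 x [ 0.001 -0.    -1.   ] j [-0.551  0.246 -0.363  0.96   0.     1.304]
```

View pics/side_f.png

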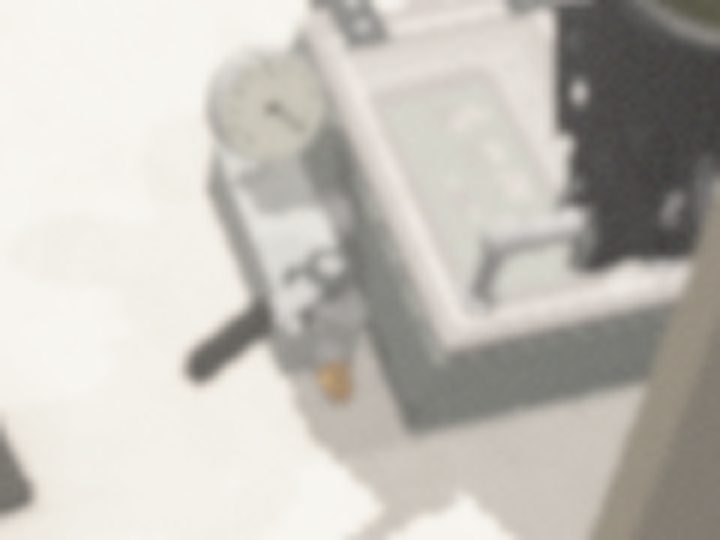

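The bar is held, gap 10.9 mm. Next I'll lift gently along the hinge arc.

Request:
servo_tool:
  increments:
    - {"offset": [-0.1,0,0],"yaw": 0}
    - {"offset": [-0.2,0,0],"yaw": 0}
    - {"offset": [-0.3,0.1,0],"yaw": 0}
    - {"offset": [-0.4,0.1,0],"yaw": 0}
    - {"offset": [-0.5,0.1,0],"yaw": 0}
    - {"offset": [-0.6,0.1,0],"yaw": 0}
    - {"offset": [-0.6,0.1,0],"yaw": 0}
    - {"offset": [-0.6,0.1,0],"yaw": 0}

```text
clock: 13.95
tcp_pos: [0.4646, -0.1911, 0.0764]
orientation: [0.425, 0.566, 0.424, -0.565]
wrist_force: [6.0, -1.6, -5.9]
finger_gap: 0.0107
```

```bash
python3 -c "
from h import *
st()"
```

```text
t 13.95 box [-0.0714 -0.0012  0.0764] F [ 6.02 -1.62 -5.89] gap 0.0107 x [ 0.001 -0.    -1.   ] j [-5.510e-01  2.440e-01 -3.520e-01  9.740e-01  1.000e-03  1.304e+00]
```

Request:
servo_tool:
  increments:
    - {"offset": [-0.1,0.1,0],"yaw": 0}
    - {"offset": [-0.2,0.1,0],"yaw": 0}
    - {"offset": [-0.3,0.2,0],"yaw": 0}
    - {"offset": [-0.4,0.2,0],"yaw": 0}
    - {"offset": [-0.5,0.2,0],"yaw": 0}
    - {"offset": [-0.6,0.3,0],"yaw": 0}
    - {"offset": [-0.6,0.3,0],"yaw": 0}
    - {"offset": [-0.6,0.3,0],"yaw": 0}

```text
clock: 14.75
tcp_pos: [0.4663, -0.1916, 0.0825]
orientation: [-0.424, -0.566, -0.424, 0.566]
wrist_force: [4.4, -1.9, -7.0]
finger_gap: 0.0107
```

```bash
python3 v.py g|head -1;python3 v.py g top|head -1
```

```text
t 14.75 box [-0.0696 -0.0012  0.0825] F [ 4.45 -1.88 -6.99] gap 0.0107 x [-0.  0. -1.] j [-0.549  0.243 -0.336  0.992 -0.     1.306]
t 14.8 box [-0.0696 -0.0012  0.0826] F [ 4.81 -1.84 -7.12] gap 0.0107 x [-0.  0. -1.] j [-0.549  0.243 -0.336  0.992 -0.     1.306]
```

View pics/side_g.png

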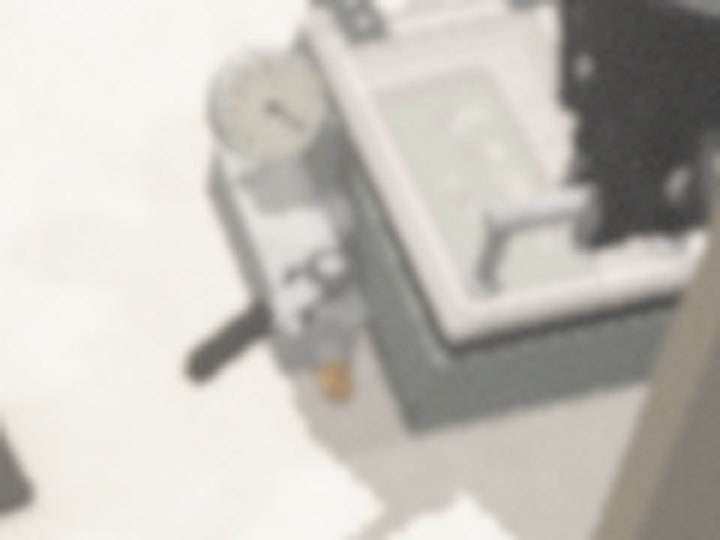

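Request:
servo_tool:
  increments:
    - {"offset": [-0.1,0.1,0],"yaw": 0}
    - {"offset": [-0.3,0.2,0],"yaw": 0}
    - {"offset": [-0.5,0.3,0],"yaw": 0}
    - {"offset": [-0.7,0.4,0],"yaw": 0}
    - {"offset": [-0.9,0.5,0],"yaw": 0}
    - {"offset": [-1.0,0.6,0],"yaw": 0}
    - {"offset": [-1.0,0.6,0],"yaw": 0}
    - {"offset": [-1.0,0.6,0],"yaw": 0}

```text
clock: 15.65
tcp_pos: [0.4698, -0.1926, 0.0929]
orientation: [-0.423, -0.565, -0.425, 0.567]
wrist_force: [-7.0, 0.9, 0.3]
finger_gap: 0.0108
```

```bash
cat > lid.py <<'E'
from h import *
P=np.load("P.npy");c,s=np.cos(q[2]),np.sin(q[2]);D=P-[q[0],q[1],0]
B=np.c_[c*D[:,0]+s*D[:,1],-s*D[:,0]+c*D[:,1],D[:,2]]
# lid left border strip (avoid window & handle), top surface
a=B[(B[:,1]>.035)&(B[:,1]<.062)&(B[:,0]>-.09)&(B[:,0]<.07)&(B[:,2]>.075)&(B[:,2]<.125)]
for x0 in np.arange(-.10,.08,.02):
    b=a[(a[:,0]>=x0)&(a[:,0]<x0+.02)]
    if len(b):print(round(x0,2),len(b),np.median(b[:,2]).round(4))
k=np.ones(len(a),bool)
for _ in range(5):
    f=np.polyfit(a[k,0],a[k,2],1);k=abs(a[:,2]-np.polyval(f,a[:,0]))<.004
print("slope",f,"theta",-np.arctan(f[0]),"edge rise mm",197*np.sin(-np.arctan(f[0])))
E
python3 v.py h|head -1;python3 lid.py
```

```text
t 15.65 box [-0.066  -0.0011  0.0929] F [-6.96  0.94  0.29] gap 0.0108 x [-0.004  0.001 -1.   ] j [-5.460e-01  2.450e-01 -3.070e-01  1.023e+00 -1.000e-03  1.309e+00]
-0.1 39 0.1077
-0.08 87 0.1075
-0.06 68 0.1036
-0.04 65 0.1012
-0.02 62 0.0989
0.0 65 0.0966
0.02 56 0.0936
0.04 57 0.0914
0.06 31 0.0906
slope [-0.12537364  0.09779748] theta 0.12472287374310273 edge rise mm 24.506753621409093
```

View pics/side_h.png

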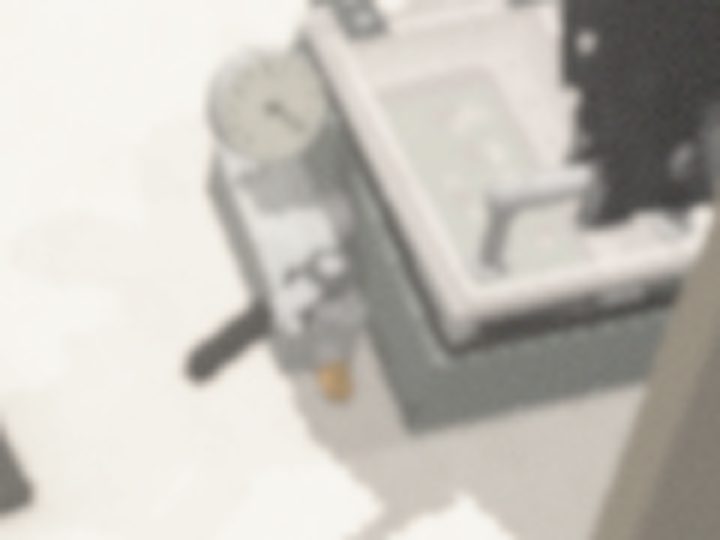

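The lid is ajar: its front edge is raised about 24.5 mm by depth. I'll take off the sideways strain and confirm it holds steady.

Request:
servo_tool:
  increments:
    - {"offset": [0,-0.1,0],"yaw": 0}
    - {"offset": [0,-0.2,0],"yaw": 0}
    - {"offset": [0,-0.3,0],"yaw": 0}
    - {"offset": [0,-0.3,0],"yaw": 0}
    - {"offset": [0,-0.3,0],"yaw": 0}
    - {"offset": [0,-0.3,0],"yaw": 0}
    - {"offset": [0,-0.3,0],"yaw": 0}
    - {"offset": [0,-0.3,0],"yaw": 0}

```text
clock: 16.5
tcp_pos: [0.4701, -0.1927, 0.093]
orientation: [0.425, 0.566, 0.424, -0.565]
wrist_force: [3.1, -0.4, -3.2]
finger_gap: 0.0108
```

```bash
python3 v.py i|head -1;python3 lid.py|tail -1; python3 - <<'E'
from h import *
import cv2
p,d=env.read_camera("top");a=np.load("top0p.npy").astype(int)
df=(abs(p.astype(int)-a).max(2)>60);df[230:]=0;df[:,315:]=0
print("changed px, bystander area",df.sum());st()
E
```

```text
t 16.5 box [-0.0657 -0.0012  0.093 ] F [ 3.1  -0.43 -3.2 ] gap 0.0108 x [ 0.001 -0.    -1.   ] j [-0.547  0.24  -0.312  1.017  0.     1.307]
slope [-0.12629611  0.09787701] theta 0.12563095734248705 edge rise mm 24.684246357224723
changed px, bystander area 0
t 16.6 box [-0.0658 -0.0012  0.093 ] F [ 2.46  0.34 -4.78] gap 0.0112 x [ 0.001 -0.    -1.   ] j [-0.547  0.24  -0.313  1.017  0.     1.307]
```

```bash
python3 -c "
from h import *
print(env.hand_in());st()"
```

```text
the job is handed in; nothing more can be done
None
the job is handed in; nothing more can be done
```

The box is vented and the lid is ajar at about 25 mm, still held by its bar handle. I handed the job in at about 16.6 s.

- **First pass missed:** the fingers went over the lever without touching it. The depth picture put the real fingertips about 36–37 mm above the reported TCP position, so I lowered every later move by that much. I did not find the cause of this disagreement.
- **Venting:** with the fingers shut I pushed the lever until it stopped moving. The force rose to about 26 N with no further travel, and the lever tip was at the pixel predicted for its stop. I then eased back; the pictures show the lever at rest and the gauge needle about 240° (4.2 rad) round, at zero.
- **Lid:** I gripped the bar and lifted it along the hinge arc. The highest upward pull I read was about 7 N, below the stated 11–15 N; I only read it at the end of each move, so the break-free peak was probably missed.
- **Last checks:** the lid angle was 0.126 rad by depth, so the front edge is 24.7 mm up; the TCP rise of about 22 mm agrees. The gap of 10.8–11.2 mm on the 13 mm bar was steady and the wrist force was under 6 N.
- **Bystanders:** comparing the top view with the start showed no changed pixels left of the box, where the battery and spudger lie. I did not check the screw tray separately.

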